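# Roll a lacquered roller to the stop with a felt board

## Task

Pick up the lopsided felt-faced rolling board by its rib, near its balance point so that it hangs level, lay it flat on top of the black lacquered roller and with it roll the roller gently along the bench until it rests snugly along the white stop fence. The lacquer is easily marked: the roller may be touched by the felt board only, never by the gripper, and must not leave the bench. Then put the board back flat, felt side down, on its cork mat, and leave the jar, the black box and the screwdriver alone.

Things in the scene. Friction and masses are not known exactly. Their poses are not given: they have to be found in the camera images.
- board: Felt-faced rolling board, a loose hand tool: plywood 180 (x) x 76 (y) x 12 mm thick, grey felt underneath, a rib on top along x and a weight at its +x end. Origin: centre of the felt underside; z up. 0.42 to 0.68 kg; the weight's share varies, so it balances somewhere between x = +16 and +40 mm. Starts felt down on the mat.
- board_rib (a point): Middle of the top of the board's wooden rib, 52 mm above the felt, at board x = -16.5, y = 0 mm. The rib is 16 mm wide (y) and 40 mm high and runs from board x = -85 to +52 mm; grip it across y.
- board_weight (a point): Centre of the top of the dark steel weight block, 30 (x) x 60 x 22 mm high, screwed on the board's top at board x = +73 mm; this point is 34 mm above the felt.
- roller: Black lacquered roller lying on the bench: cylinder of diameter 60 mm, 160 mm long, with two brass bands and a steel stub of 24 mm diameter and 12 mm length at each end; 0.35 to 0.65 kg; rolls freely. Origin: its middle, on the axis, 30 mm above the bench. Own x: along the axis; y and z turn as it rolls.
- stop: White stop fence with bare plywood top edge, fixed. Origin: on the bench, mid-lane in front of the fence; x runs along the fence, +y from lane to fence. Fence 180 mm long (x), 42 mm high, from y = 91 to 109 mm, lower brackets behind (to y = 139). A roller resting against it has its axis at y = 61 mm, parallel to x; it starts 80 to 120 mm short of that, nearly parallel.
- mat: Cork mat fixed to the bench, 250 (x) x 150 (y) x 4 mm; origin: centre of its underside, on the bench. Home of the rolling board, which starts with its x within 0.15 rad of the mat's x.
- jar: Bystander: closed jar, black with a yellow label, diameter 66 mm, 85 mm high. Origin: centre of its underside.
- blackbox: Bystander: small black box with a flange foot, 85 x 70 x 56 mm high. Origin: on its underside, near the middle.
- screwdriver: Bystander: screwdriver with a yellow handle lying on the bench, about 200 mm long along its own x. Origin: on its underside, near the middle.
Not all that is in view belongs to the job. What is shaped like the roller but purple is not meant.

How it is judged (in metres and radians):
On the way, in this order (a step that is already met when the one before it is completed fails the run):
1. the board is lifted clear of the mat and hangs level (within 7 degrees), gripped near its balance point (0 to 56 mm from its middle towards the weight), the roller still untouched (height (world z) of board above 0.02 m and angle between board's own z axis and vertical below 0.12 rad and x of the grasp point in the frame of board between 0 and 0.056 m and contact force between board and roller below 0.1 N and distance of roller from where it was at the start of the episode below 0.01 m), for 0.5 s.
2. the board lies flat on top of the roller, which has rolled more than 30 mm and is not yet at the fence (height (world z) of board above 0.054 m and angle between board's own z axis and vertical below 0.15 rad and contact force between board and roller above 0.2 N and distance of roller from where it was at the start of the episode above 0.03 m and y of roller in the frame of stop below 0.053 m), for 0.1 s.
3. the roller reaches the fence with the board still flat on top of it (height (world z) of board above 0.054 m and angle between board's own z axis and vertical below 0.15 rad and contact force between board and roller above 0.2 N and y of roller in the frame of stop above 0.056 m), for 0.1 s.
At the end, for the whole second after the job is handed in: Roller at rest on the bench against the fence: axis within 5 mm of the touching position, parallel within 0.06 rad, its middle within 80 mm of the fence's. Board at rest, felt down, flat on the mat, centre within 45 mm of the mat's centre along the mat's x and y, clear of the roller (y of roller in the frame of stop above 0.056 m and angle between the x axis of roller and the x axis of stop, either way round below 0.06 rad and x of roller in the frame of stop between -0.08 and 0.08 m and linear speed of each of roller, board below 0.01 m/s and height (world z) of roller below 0.034 m and contact force between board and roller below 0.05 N and height (world z) of board below 0.008 m and angle between board's own z axis and vertical below 0.05 rad and x of board in the frame of mat between -0.045 and 0.045 m and y of board in the frame of mat between -0.045 and 0.045 m).
It fails at once if the gripper or arm touches the roller (contact force between any of the fingers, the arm and roller above 0.3 N).
It fails at once if the roller leaves the bench (lifted more than 10 mm) (height (world z) of roller above 0.04 m).
It fails at once if the roller is slammed or forced against the fence (more than 25 N) (contact force between roller and stop above 25 N).
It fails at once if the jar, the black box or the screwdriver is moved more than 20 mm (distance of any of jar, blackbox, screwdriver from where it was at the start of the episode above 0.02 m).
It also fails if it takes over 72 s, if anything falls off the work surface, if the arm or the gripper's body presses on something with over 40 N, if the wrist force passes 120 N, or if a joint passes its speed limit or range.

## Robot

A 6-joint arm with a two-finger parallel gripper is mounted at the origin on the work surface. World frame = base frame: x ahead of the robot, y to its left, z up, the work surface at z = 0. Lengths are in mm, angles in rad, forces in N, time in s.
With the tool pointing down it reaches from about 350 to 975 mm from the base axis. Payload 7.1 kg.
Tool frame: the origin (TCP) lies at the very end of the fingers, on their centre line; the grasp point (between the pads) lies 19 mm behind it; z points along the fingers, x is the direction in which the jaws open and shut, and the axes are right-handed (so a half turn about z gives the same grasp; the last joint's range is limited). The gripper opens to 88 mm and grips with 3 to 60 N. Pads are 20 mm wide; open, the fingers measure 115 mm over their backs; the gripper's body (75 mm by 178 mm) begins 61 mm behind the grasp point.
Start: joints at [-1.322, 0.423, 1.63, -0, 1.089, -0.019], TCP at [165.4, -602.7, 222.675] pointing down, gripper open.
Joint ranges: [-3, 3], [-0.9, 2.11], [0.09, 2.58], [-1.31, 4.45], [0.11, 2.69], [-2.54, 2.54]. Speed limits (rad/s): [2.39, 2.39, 3.01, 3.14, 3.14, 3.14].

## Interface

Orientations are given as a rotation vector (axis times angle).
In Python, from workcell import * gives the robot as it stands.
- The arm moves only by the tool arm_command, never from a script. Its argument "increments" is a list of rows, each a list of 2 entries, a list of its own where there are three numbers: the shift along the tool's x, y, z in cm, then the turn about the tool's z in degrees. In form: [[[dx, dy, dz], turn], ...]. A call has 1 to 20 rows; each row shifts and turns the pose as measured when the row begins, along the tool's axes as they then stand; what a row does not reach is not made up. A row lasts 1/10 s, in which the tool goes at most 50 mm and 8.59 degrees, less where a joint would pass 70% of its speed; a pose out of reach is approached as far as the arm can. A call is refused whole if a number of a shift passes 5 or a number of a turn 8.59, either way. A call with a gripper value outside its range is refused whole. "gripper" is the opening, from 0 (shut) to 1 (fully open), set as the call begins (left out, the last holds). The fingers move at their own pace and stop on an object; the grip force is fixed at half the most. Time passes only in rows, so rows that do not move let the fingers close. It gives the time, the measured TCP pose, the force and the opening at its end, in the units of the state.
- get_obs(): the state, without advancing time (a new reading comes with each control period).
- get_image(name): name is "side" or "top"; returns the picture (384x512x3 uint8, red, green, blue); there is no depth.
- camera_params(name): a dict with "K" (3x3 intrinsics, pixels), "k1" (the pictures are not rectified: a ray, as slopes to the right and down, at radius r is drawn at 1 + k1 r^2 times it, then the intrinsics apply), "rvec" (rotation vector, rad) and "tvec" (3), from world to camera coordinates, as OpenCV has them. Camera axes: x right, y down, z forward; pixel columns grow to the right and rows downward; lengths in mm; the calibration is good to about 2 mm. A picture is of the moment at which its call begins. camera_params takes no time and is no camera call.
- close_job(): hands the job in, once; it reports no verdict.
The state is a dict: "t": time; "qpos": joint angles; "qvel": joint speeds; "joint_torque": joint torques, N m; "ee_pos": TCP position; "orientation": TCP orientation; "ft_force": force on the tool from outside, world axes, zero at the start; "moment": the same for the moment, N m; "width": finger opening in mm.
Only numpy, scipy, OpenCV 4.12 (cv2) and the standard library are available. Lean on these libraries where they do the work, as an engineer would, in place of code of your own. Each camera call takes 0.05 s, during which the arm holds its last target.

## Working session

There is one attempt and no reset: what is moved stays moved. The work goes in short steps, Python scripts to look and compute and a tool call to move; the robot and the scene stay as the last step left them, time stands still between calls to the robot, and variables do not carry over. Pictures are saved under pics/ and viewed, and the job is handed in when it is done.

Besides the shell and the picture viewer there is one more tool, called after "Call:" as a command line: name --argument value ..., lists and objects as JSON in quotes. arm_command: Moves the arm, as the interface text tells. Its arguments: {"type":"object","properties":{"increments":{"type":"array","items":{"type":"array"}},"gripper":{"type":"number"}},"required":["increments"]}

```bash
ls; mkdir -p pics
python3 - <<'E'
from workcell import *
import cv2
for n in("side","top"):
    im=get_image(n); cv2.imwrite(f"pics/{n}0.png",im[:,:,::-1])
    print(n,camera_params(n))
o=get_obs()
print(o)
E
```

```text
pics
side {'K': array([[441.84545511,   0.        , 260.1264334 ],
       [  0.        , 441.84545511, 190.67761854],
       [  0.        ,   0.        ,   1.        ]]), 'k1': -0.052642168991156625, 'rvec': array([ 0.34931049, -2.78007673,  1.17252975]), 'tvec': array([ 513.27439981,  164.39436259, 1068.67458676])}
top {'K': array([[388.69046506,   0.        , 255.40324482],
       [  0.        , 388.69046506, 191.67099863],
       [  0.        ,   0.        ,   1.        ]]), 'k1': -0.13383007027422036, 'rvec': array([ 2.1331049 , -2.19580115,  0.07907143]), 'tvec': array([ -6.87622996, 547.76231218, 945.99580584])}
{'t': 0.1, 'qpos': array([-1.32200958e+00,  4.23753318e-01,  1.63058393e+00, -8.53977598e-07,
        1.08860150e+00, -1.90030208e-02]), 'qvel': array([-0.00017624, -0.00079372, -0.00264437, -0.00050232, -0.00202541,
        0.00020509]), 'joint_torque': array([ 1.23273608e-04, -5.45615566e+01, -2.74323589e+01,  6.45129033e-02,
        1.87739369e-02, -2.01351281e-05]), 'ee_pos': array([ 165.27793653, -602.24436844,  221.99801071]), 'orientation': array([-2.49744547e+00,  1.90449907e+00,  1.65697313e-03]), 'ft_force': array([-0.28794238,  0.63148475, -0.7982041 ]), 'moment': array([-0.05208757,  0.0314975 ,  0.00727536]), 'width': 87.63330911986584}
```

View pics/side0.png

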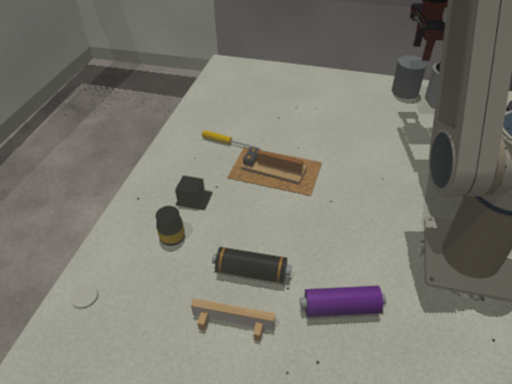

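View pics/top0.png

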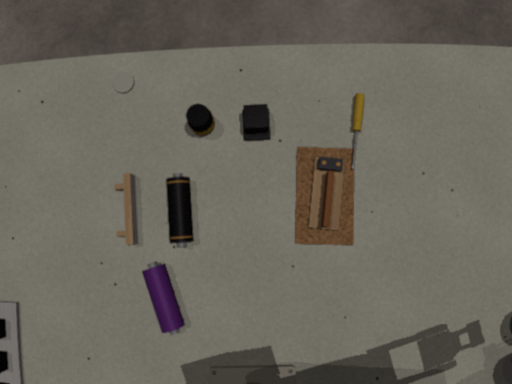

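The side view shows the board on its mat (275,168), the black roller (252,264), the fence (233,312) and the purple cylinder (343,300). In the top view the board is at (327,195), the black roller at (179,209), the fence at (129,210) and purple at (163,298).

There are two roller-shaped candidates: the black one with two brass bands at top (179,209) and the purple one at (163,298). Only the black one fits the description. I'll confirm it in an enlarged crop and measure.

```bash
cat > h.py <<'E'
import numpy as np, cv2
from workcell import *
def cam(n):
    p=camera_params(n); R,_=cv2.Rodrigues(p['rvec']); return p,R,np.array(p['tvec']).ravel()
def ray(n,uv):
    p,R,t=cam(n); x=cv2.undistortPoints(np.array([[uv]],float),p['K'],np.array([p['k1'],0,0,0.]))[0,0]
    d=R.T@np.array([x[0],x[1],1]); return -R.T@t,d/np.linalg.norm(d)
def onz(n,uv,z):
    c,d=ray(n,uv); return c+d*(z-c[2])/d[2]
def proj(n,P):
    p,R,t=cam(n); return cv2.projectPoints(np.array(P,float).reshape(-1,1,3),p['rvec'],t,p['K'],np.array([p['k1'],0,0,0.]))[0].reshape(-1,2)
def tri(u1,u2):
    c1,d1=ray('top',u1);c2,d2=ray('side',u2)
    A=np.stack([d1,-d2],1);s=np.linalg.lstsq(A,c2-c1,rcond=None)[0]
    a=c1+s[0]*d1;b=c2+s[1]*d2;return (a+b)/2,np.linalg.norm(a-b)
def toolaxes():
    o=get_obs();R,_=cv2.Rodrigues(np.array(o['orientation']));return o,R
E
python3 - <<'E'
from h import *
t=cv2.imread('pics/top0.png');s=cv2.imread('pics/side0.png')
cv2.imwrite('pics/c1.png',cv2.resize(t[130:260,100:240],None,fx=5,fy=4.5,interpolation=cv2.INTER_CUBIC))
cv2.imwrite('pics/c2.png',cv2.resize(t[140:250,280:380],None,fx=5,fy=5,interpolation=cv2.INTER_CUBIC))
cv2.imwrite('pics/c3.png',cv2.resize(s[130:340,180:330],None,fx=2.8,fy=2.8,interpolation=cv2.INTER_CUBIC))
for uv in [(327,195),(179,209),(129,210)]: print(onz('top',uv,0).round())
E
```

```text
[ 536. -206.    0.]
[511. 176.   0.]
[512. 309.   0.]
```

View pics/c1.png

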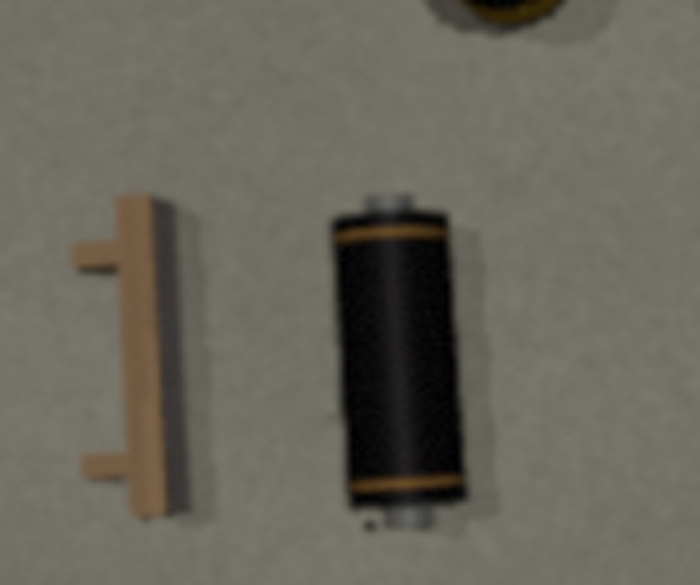

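View pics/c2.png

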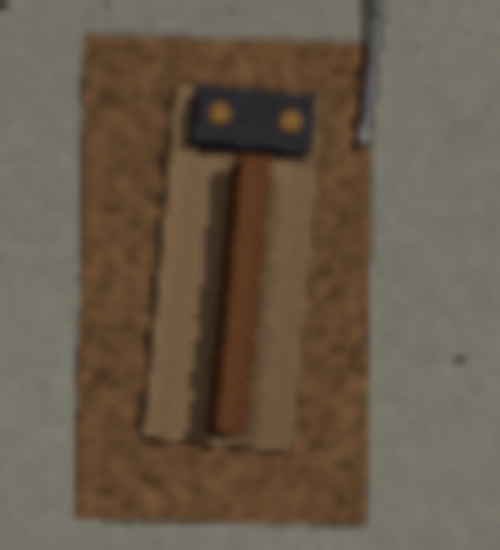

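View pics/c3.png

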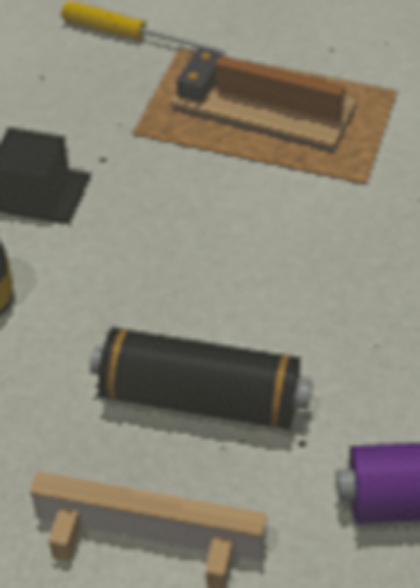

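The crops confirm it: the black cylinder with two brass bands and steel stubs is the roller. The board's weight points up in the top view, and the screwdriver tip ends at the mat's upper-right edge. Next step is turning these pixels into positions.

Run:
```python
from h import *
c1=lambda x,y:((x+.5)/5-.5+100,(y+.5)/4.5-.5+130)
c2=lambda x,y:((x+.5)/5-.5+280,(y+.5)/5-.5+140)
def show(name,pts,z):
    P=np.array([onz('top',p,z) for p in pts]);print(name,P[:,:2].round(1).tolist(),'edges',[round(float(np.linalg.norm(P[i]-P[i-1])),1) for i in range(len(P))],'mean',P.mean(0)[:2].round(1));return P
f=show('fence',[c1(118,196),c1(154,196),c1(165,513),c1(130,516)],42)
m=show('mat',[c2(85,36),c2(372,45),c2(366,525),c2(77,518)],4)
b=show('board',[c2(172,86),c2(316,95),c2(291,450),c2(142,438)],16)
w=show('weight',[c2(190,88),c2(315,95),c2(308,157),c2(188,150)],38)
r=show('rib',[c2(242,154),c2(272,155),c2(247,433),c2(214,432)],56)
ro=show('roller',[c1(333,217),c1(447,213),c1(466,500),c1(350,505)],30)
st=show('stub',[c1(388,194),c1(409,529)],30)
def yaw(a,b): d=a-b; return np.degrees(np.arctan2(d[1],d[0]))
print('yaw fence',yaw(f[0]+f[1],f[2]+f[3]),'mat',yaw(m[0]+m[1],m[2]+m[3]),'rib',yaw(r[0]+r[1],r[2]+r[3]),'board',yaw(b[0]+b[1],b[2]+b[3]),'roller',yaw(ro[0]+ro[1],ro[2]+ro[3]),yaw(st[0],st[1]))
# two view check of rib ends, from side crop scale2.8 offset(180,130)
c3=lambda x,y:((x+.5)/2.8-.5+180,(y+.5)/2.8-.5+130)
print('rib near end tri',tri(c2(231,433),c3(344,92)))
print('fence ends',tri(c1(136,196),c3(37,480)),tri(c1(148,515),c3(266,520)))
# silhouettes of fiducial planes: show axes via projection
o,R=toolaxes();print(R.round(3))
```

```text
fence [[602.7, 309.5], [602.0, 290.6], [425.5, 285.2], [424.1, 303.3]] edges [178.7, 18.9, 176.6, 18.1] mean [513.6 297.1]
mat [[662.5, -132.0], [653.8, -281.1], [407.1, -265.6], [415.6, -118.7]] edges [247.3, 149.4, 247.1, 147.1] mean [ 534.8 -199.4]
board [[632.9, -174.2], [626.2, -247.8], [446.5, -226.4], [455.0, -151.7]] edges [179.3, 73.9, 180.9, 75.2] mean [ 540.1 -200. ]
weight [[627.6, -180.2], [622.4, -242.6], [591.3, -237.5], [596.5, -177.7]] edges [31.2, 62.7, 31.5, 60.0] mean [ 609.5 -209.5]
rib [[591.2, -201.4], [590.3, -216.1], [455.8, -197.9], [456.8, -181.9]] edges [135.7, 14.7, 135.6, 16.0] mean [ 523.5 -199.3]
roller [[588.7, 201.4], [589.1, 143.1], [429.4, 135.8], [427.9, 194.3]] edges [161.0, 58.3, 159.8, 58.5] mean [508.8 168.6]
stub [[600.8, 173.1], [414.1, 164.7]] edges [186.9, 186.9] mean [507.4 168.9]
yaw fence 1.8579867455765646 mat -3.351152401009572 rib -8.000417328924375 board -6.99891790359484 roller 2.565196418792686 2.56632022985946
rib near end tri (array([ 455.67558679, -190.76550147,   52.3964636 ]), np.float64(0.8324917487478853))
fence ends (array([601.89656053, 300.48239462,  40.14057121]), np.float64(1.4789261843344992)) (array([423.82309665, 292.94103977,  44.61195188]), np.float64(1.6362394914924328))
[[ 0.265 -0.964 -0.   ]
 [-0.964 -0.265  0.001]
 [-0.001 -0.    -1.   ]]
```

The measured sizes match the given ones: board 180x75, mat 247x148, roller 160x58, fence 178x18.

**Plan**
- Grip at board x ≈ 28, which is world (568,-204).
- Turn the board so its long axis points across the roller, weight towards the fence. The board moves twice as far as the roller (about 180 mm), so the 76 mm width would be too short.
- Roll in one stroke.

Call:
arm_command --increments '[[[-2.2,-3.9,0.5],0],[[-2.2,-3.9,0.5],0],[[-2.2,-3.9,0.5],0],[[-2.2,-3.9,0.5],0],[[-2.2,-3.9,0.5],0],[[-2.2,-3.9,0.5],0],[[-2.2,-3.9,0.5],0],[[-2.2,-3.9,0.5],0],[[-2.2,-3.9,0.5],0],[[-2.2,-3.9,0.5],0],[[0,0,0],7.5],[[0,0,0],7.5],[[0,0,0],7.5],[[0,0,0],0]]' --gripper 1

```text
t: 1.5
ee_pos: [493.8, -272.8, 165.5]
orientation: [2.06, -2.37, -0.01]
ft_force: [-0.9, -0.4, -0.4]
width: 87.8
```

```bash
cat >> h.py <<'E'
def need(x,y,z,yaw):
    o,R=toolaxes();d=np.array([x,y,z])-o['ee_pos'];yw=np.degrees(np.arctan2(R[1,0],R[0,0]))
    e=(yaw-yw+180)%360-180
    print('t',o['t'],'pos',o['ee_pos'].round(1),'yaw',yw.round(2),'tilt',R[:,2].round(3),'w',round(o['width'],1),'F',np.round(o['ft_force'],2),'M',np.round(o['moment'],2))
    print('shift cm now-axes',(R.T@d/10).round(2),'turn',round(-e,2))
E
python3 -c "
from h import *
need(567.8,-203.6,100,-97.3)"
```

```text
t 1.5 pos [ 493.8 -272.8  165.5] yaw -97.99 tilt [-0.005  0.004 -1.   ] w 87.8 F [-0.89 -0.43 -0.4 ] M [-0.02  0.07  0.  ]
shift cm now-axes [-7.86 -6.4   6.54] turn -0.69
```

Call:
arm_command --increments '[[[-2.6,-2.1,1],0],[[-2.6,-2.1,1],0],[[-2.6,-2.1,1],-0.4],[[0,0,1.5],0],[[0,0,1.5],0],[[0,0,0],0]]'

```text
t: 2.1
ee_pos: [567.3, -203.3, 102.2]
orientation: [2.088, -2.345, -0.01]
ft_force: [-1.2, 0.1, -0.6]
width: 87.9
```

```bash
python3 -c "
from h import *
im=get_image('top');cv2.imwrite('pics/t1.png',cv2.resize(im[120:260,260:400,::-1],None,fx=4,fy=4))
im=get_image('side');cv2.imwrite('pics/s1.png',cv2.resize(im[60:220,180:380,::-1],None,fx=4,fy=3.5))
need(567.8,-203.6,24,-97.5)"
```

```text
t 2.2 pos [ 568.2 -204.1  104. ] yaw -96.72 tilt [-0.004  0.002 -1.   ] w 87.8 F [-0.67  0.64 -1.1 ] M [ 0.03  0.01 -0.02]
shift cm now-axes [-0.03  0.01  8.  ] turn 0.78
```

View pics/t1.png

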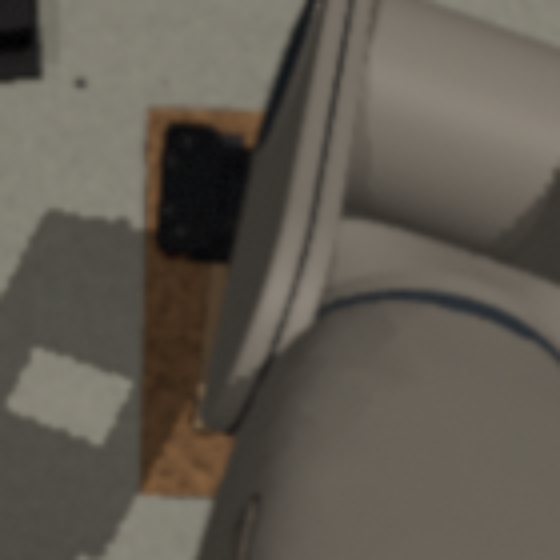

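View pics/s1.png

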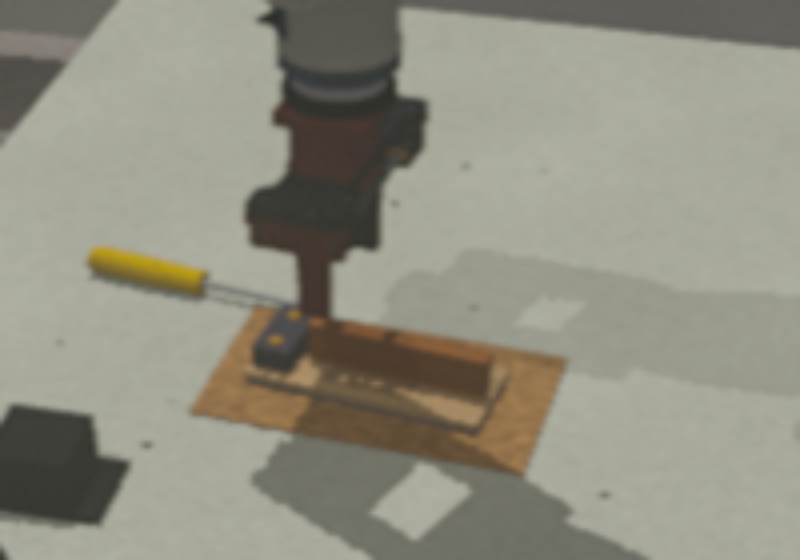

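The gripper is over the rib with the fingers straddling it (side crop, near finger at (315,290)). The screwdriver tip is well clear. Descending now.

Call:
arm_command --increments '[[[0,0,2],0.6],[[0,0,2],0],[[0,0,2],0],[[0,0,1],0],[[0,0,0.5],0],[[0,0,0.3],0],[[0,0,0],0]]'

```text
t: 2.9
ee_pos: [569.2, -210.1, 29.4]
orientation: [-2.068, 2.361, -0.006]
ft_force: [-1.2, -0.2, -0.5]
width: 87.6
```

```bash
python3 -c "
from h import *
need(567.8,-203.6,24,-97.5)"
```

```text
t 2.9 pos [ 569.2 -210.1   29.4] yaw -97.58 tilt [ 0.005 -0.001 -1.   ] w 87.6 F [-1.18 -0.16 -0.45] M [ 0.04 -0.01 -0.02]
shift cm now-axes [-0.63  0.23  0.54] turn -0.08
```

Call:
arm_command --increments '[[[-0.6,0.2,0.4],0],[[0,0,0],0]]'

```text
t: 3.1
ee_pos: [568.7, -203.9, 26.5]
orientation: [-2.067, 2.361, -0.009]
ft_force: [0.0, -0.3, 0.1]
width: 87.9
```

```bash
python3 -c "
from h import *
need(567.8,-203.6,24,-97.5)"
```

```text
t 3.1 pos [ 568.7 -203.9   26.5] yaw -97.6 tilt [ 0.007 -0.002 -1.   ] w 87.9 F [ 0.05 -0.29  0.1 ] M [-0.04  0.03  0.03]
shift cm now-axes [-0.02  0.1   0.25] turn -0.1
```

Call:
arm_command --increments '[[[0,0,0.2],0],[[0,0,0],0],[[0,0,0],0],[[0,0,0],0],[[0,0,0],0],[[0,0,0],0],[[0,0,0],0],[[0,0,0],0]]' --gripper 0

```text
t: 3.9
ee_pos: [569.6, -203.8, 25.4]
orientation: [-2.067, 2.359, -0.012]
ft_force: [0.4, -1.1, 0.6]
width: 27.3
```

```bash
python3 -c "
from h import *
need(567.8,-203.6,24,-97.5)"
```

```text
t 3.9 pos [ 569.6 -203.8   25.4] yaw -97.55 tilt [ 0.008 -0.003 -1.   ] w 27.3 F [ 0.37 -1.05  0.56] M [ 0.05  0.05 -0.02]
shift cm now-axes [0.01 0.19 0.14] turn -0.05
```

Call:
arm_command --increments '[[[0,0,0],0],[[0,0,0],0],[[0,0,0],0],[[0,0,0],0]]'

```text
t: 4.3
ee_pos: [569.6, -204.0, 25.4]
orientation: [-2.067, 2.359, -0.012]
ft_force: [0.3, 0.2, 0.6]
width: 15.9
```

Call:
arm_command --increments '[[[0,0,-0.5],0],[[0,0,-1],0],[[0,0,-1],0],[[0,0,-1],0],[[0,0,0],0],[[0,0,0],0],[[0,0,0],0]]'

```text
t: 5.0
ee_pos: [567.6, -203.0, 62.5]
orientation: [-2.068, 2.36, -0.007]
ft_force: [-1.0, 0.1, -5.8]
width: 15.7
```

```bash
python3 -c "
from h import *
im=get_image('side');cv2.imwrite('pics/s2.png',cv2.resize(im[90:210,200:360,::-1],None,fx=5,fy=5,interpolation=cv2.INTER_CUBIC))
need(567.8,-203.6,60,-97.5)"
```

```text
t 5.05 pos [ 567.5 -202.9   62.3] yaw -97.55 tilt [ 0.005 -0.001 -1.   ] w 15.5 F [-0.26 -1.13 -5.07] M [ 0.01 -0.02 -0.  ]
shift cm now-axes [ 0.06 -0.04  0.23] turn -0.05
```

View pics/s2.png

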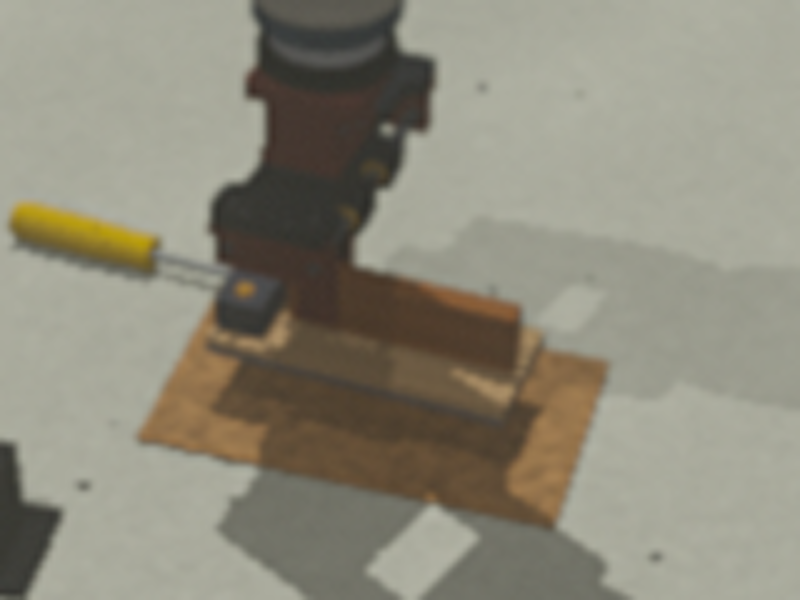

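Run:
```python
from h import *
a=np.radians(-7.5);g=np.array([567.5,-202.9]);ex=np.array([np.cos(a),np.sin(a)]);ey=np.array([-ex[1],ex[0]])
for d in (24,28,32):
    P=[[*(g+(x-d)*ex+38*ey),z] for x in(90,-90) for z in(41,)]
    uv=proj('side',P); print(d,((uv-[200,90])*5).round())
# tilt of 5deg: z +-8
P=[[*(g+(x-28)*ex+38*ey),41+np.sin(np.radians(5))*(x-28)] for x in(90,-90)];print(((proj('side',P)-[200,90])*5).round())
```

```text
24 [[195. 346.]
 [491. 423.]]
28 [[201. 348.]
 [498. 425.]]
32 [[208. 350.]
 [504. 427.]]
[[201. 341.]
 [497. 438.]]
```

The board hangs level and the moment is about 0. Its near felt edge at crop (210,345)–(500,422) matches the level prediction for a grip at x≈30. Next I'll raise it and carry it over.

Call:
arm_command --increments '[[[0,0,-2],0],[[0,0,-3],0],[[-1,0.3,-2],0],[[-2,0.6,-1],0],[[-3,0.9,0],0],[[-3.5,1,0],0],[[-3.5,1,0],0],[[-3.5,1,0],0],[[-3.5,1,0],0],[[-3.5,1,0],0],[[-3,1,0],0],[[-2,0.8,0],0],[[-1,0.5,0],0],[[0,0,0],0]]'

```text
t: 6.45
ee_pos: [511.3, 111.9, 140.6]
orientation: [2.066, -2.365, -0.001]
ft_force: [0.6, -0.1, -5.1]
width: 15.8
```

Call:
arm_command --increments '[[[0,0,0],-4],[[0,0,0],-8],[[0,0,0],-8],[[0,0,0],-8],[[0,0,0],-8],[[0,0,0],-8],[[0,0,0],-8],[[0,0,0],-8],[[0,0,0],-8],[[0,0,0],-8],[[0,0,0],-8],[[0,0,0],-8],[[0,0,0],-5],[[0,0,0],0],[[0,0,0],0]]'

```text
t: 7.95
ee_pos: [514.6, 93.7, 138.6]
orientation: [3.135, 0.065, -0.005]
ft_force: [0.2, 0.3, -6.2]
width: 16.1
```

```bash
python3 -c "
from h import *
need(510.4,120.9,110,1.9)"
```

```text
t 7.95 pos [514.6  93.7 138.6] yaw 2.38 tilt [-0.003 -0.006 -1.   ] w 16.1 F [ 0.17  0.28 -6.16] M [-0.11 -0.11  0.03]
shift cm now-axes [-0.3  -2.76  2.84] turn 0.48
```

Call:
arm_command --increments '[[[-0.1,-1,1],0.4],[[-0.1,-1,1],0],[[-0.1,-0.7,0.8],0],[[0,0,0],0],[[0,0,0],0]]'

```text
t: 8.45
ee_pos: [509.9, 122.4, 106.9]
orientation: [3.135, 0.045, -0.008]
ft_force: [0.6, 0.0, -4.6]
width: 16.1
```

```bash
python3 -c "
from h import *
im=get_image('side');cv2.imwrite('pics/s3.png',cv2.resize(im[150:350,150:350,::-1],None,fx=3,fy=3,interpolation=cv2.INTER_CUBIC))
im=get_image('top');cv2.imwrite('pics/t3.png',cv2.resize(im[130:270,90:290,::-1],None,fx=4,fy=4,interpolation=cv2.INTER_CUBIC))
need(510.4,120.9,94,1.9)"
```

```text
t 8.55 pos [510.  122.1 107.3] yaw 1.62 tilt [-0.004 -0.006 -1.   ] w 15.9 F [ 0.56  0.26 -4.22] M [-0.02 -0.12  0.  ]
shift cm now-axes [0.04 0.11 1.33] turn -0.28
```

View pics/s3.png

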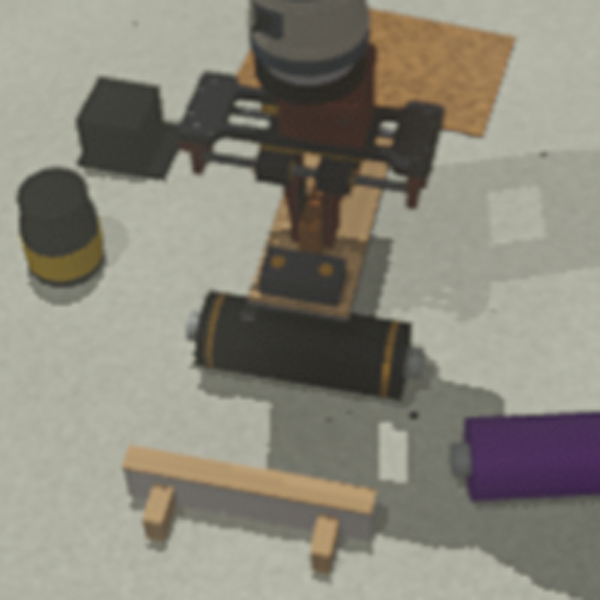

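View pics/t3.png

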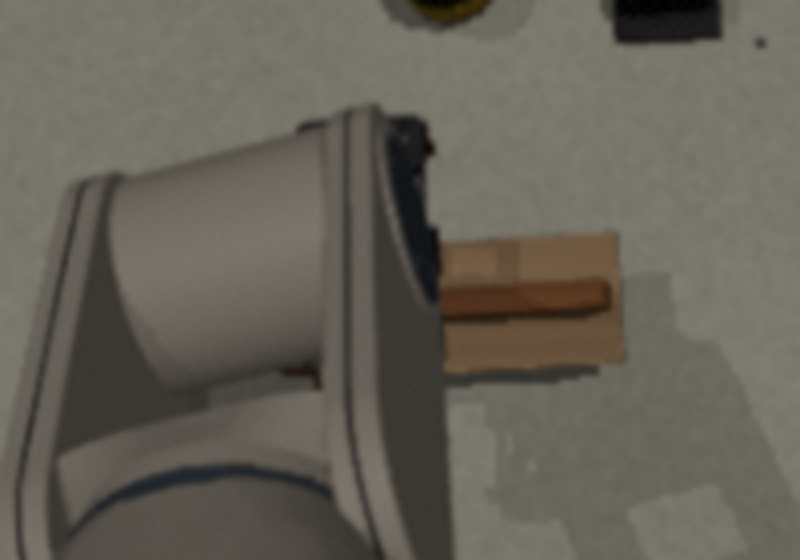

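The board hangs over the near half of the roller with the weight towards the fence. Its front felt edge is at crop (250,292)–(350,318). I'll check that against the prediction.

Run:
```python
from h import *
a=np.radians(91.6);g=np.array([510,122.1]);ex=np.array([np.cos(a),np.sin(a)]);ey=np.array([-ex[1],ex[0]])
for tl in (-4,0,4):
  P=[[*(g+(x-30)*ex+y*ey),107.3-21.4+np.sin(np.radians(tl))*(x-30)] for x,y in((90,-38),(90,38))];print('front',tl,((proj('side',P)-[150,150])*3).round().tolist())
  P=[[*(g+(x-30)*ex+y*ey),107.3-21.4+12+np.sin(np.radians(tl))*(x-30)] for x,y in((-90,-38),(-90,38))];print('rear(top cam)',((proj('top',P)-[90,130])*4).round().tolist())
```

```text
front -4 [[247.0, 306.0], [347.0, 324.0]]
rear(top cam) [[613.0, 228.0], [620.0, 361.0]]
front 0 [[247.0, 303.0], [347.0, 321.0]]
rear(top cam) [[614.0, 230.0], [621.0, 361.0]]
front 4 [[246.0, 299.0], [347.0, 317.0]]
rear(top cam) [[615.0, 231.0], [622.0, 361.0]]
```

Level, and where expected. Descending until there is light contact, expected at a TCP height of about 81.

Call:
arm_command --increments '[[[0,0.1,0.8],-0.2],[[0,0,0.7],0],[[0,0,0.4],0],[[0,0,0],0],[[0,0,0],0]]'

```text
t: 9.05
ee_pos: [510.6, 120.3, 87.2]
orientation: [3.135, 0.049, -0.005]
ft_force: [-0.6, -0.3, -4.4]
width: 15.8
```

Call:
arm_command --increments '[[[0,0,0.2],0],[[0,0,0],0]]'

```text
t: 9.25
ee_pos: [510.8, 120.2, 85.2]
orientation: [3.135, 0.049, -0.004]
ft_force: [0.5, 0.4, -5.6]
width: 15.7
```

Call:
arm_command --increments '[[[0,0,0.2],0],[[0,0,0],0]]'

```text
t: 9.45
ee_pos: [511.0, 120.3, 83.3]
orientation: [3.136, 0.048, -0.003]
ft_force: [-0.7, -0.9, -5.8]
width: 15.3
```

Call:
arm_command --increments '[[[0,0,0.15],0],[[0,0,0],0]]'

```text
t: 9.65
ee_pos: [511.2, 120.4, 82.0]
orientation: [3.136, 0.049, -0.003]
ft_force: [0.5, 0.1, -4.8]
width: 15.5
```

Call:
arm_command --increments '[[[0,0,0.1],0],[[0,0,0],0]]'

```text
t: 9.85
ee_pos: [511.4, 120.5, 81.5]
orientation: [3.136, 0.048, -0.002]
ft_force: [-0.1, 0.2, -4.4]
width: 16.0
```

```bash
python3 -c "
from h import *
need(510.4,120.9,81,1.9)"
```

```text
t 9.85 pos [511.4 120.5  81.5] yaw 1.77 tilt [-0.001 -0.005 -1.   ] w 16.0 F [-0.09  0.23 -4.36] M [-0.01 -0.03  0.  ]
shift cm now-axes [-0.09 -0.04  0.05] turn -0.13
```

Call:
arm_command --increments '[[[0,0,0.1],0],[[0,0,0],0]]'

```text
t: 10.05
ee_pos: [511.5, 120.6, 80.9]
orientation: [3.136, 0.049, -0.001]
ft_force: [-0.8, 0.5, -4.0]
width: 15.7
```

Call:
arm_command --increments '[[[0,0,0.1],0],[[0,0,0],0]]'

```text
t: 10.25
ee_pos: [511.4, 120.7, 80.1]
orientation: [3.136, 0.049, -0.001]
ft_force: [-1.7, 0.1, -2.0]
width: 15.8
```

```bash
python3 -c "
from h import *
need(510.4,120.9,81,1.9)"
```

```text
t 10.25 pos [511.4 120.7  80.1] yaw 1.77 tilt [-0.001 -0.005 -1.   ] w 15.8 F [-1.68  0.13 -2.03] M [0.15 0.17 0.02]
shift cm now-axes [-0.1  -0.03 -0.09] turn -0.13
```

Contact: Fz went from about -5 to -2 N, so about 3 N on the roller, and the moment agrees with the 48 mm lever. I'll start rolling gently; tool -y is towards the fence.

Call:
arm_command --increments '[[[0,-0.2,0],0],[[0,-0.4,0],0],[[0,-0.5,0],0],[[0,-0.5,0],0],[[0,-0.3,0],0],[[0,0,0],0]]'

```text
t: 10.85
ee_pos: [510.5, 141.7, 80.3]
orientation: [3.136, 0.049, -0.002]
ft_force: [-2.3, -0.4, 2.2]
width: 16.2
```

```bash
python3 -c "
from h import *
im=get_image('side');cv2.imwrite('pics/s4.png',cv2.resize(im[150:350,150:350,::-1],None,fx=3,fy=3,interpolation=cv2.INTER_CUBIC))
need(510.4,120.9,81,1.9)"
```

```text
t 10.9 pos [510.5 141.5  80.3] yaw 1.79 tilt [-0.001 -0.005 -1.   ] w 16.1 F [-2.34 -1.17  2.52] M [0.27 0.29 0.07]
shift cm now-axes [-0.08  2.06 -0.06] turn -0.11
```

View pics/s4.png

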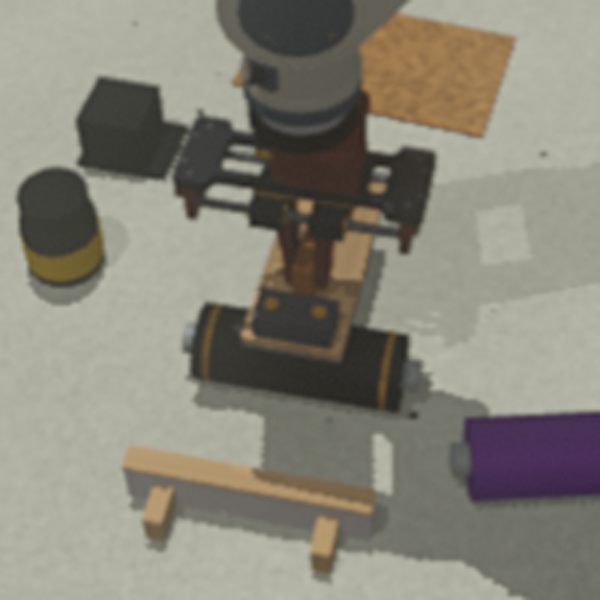

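The roller is turning with the board (roller body at crop (300,355), down from (300,345)). The force has risen to about 7 N, so I'll ease up slightly and go on.

Call:
arm_command --increments '[[[0,-0.3,-0.03],0],[[0,-0.5,0],0],[[0,-0.5,0],0],[[0,-0.5,0],0],[[0,-0.3,0],0],[[0,0,0],0]]'

```text
t: 11.5
ee_pos: [509.5, 164.3, 80.6]
orientation: [3.136, 0.049, -0.003]
ft_force: [-2.9, -0.4, 2.5]
width: 15.6
```

Call:
arm_command --increments '[[[0,-0.3,-0.04],0],[[0,-0.5,0],0],[[0,-0.5,0],0],[[0,-0.5,0],0],[[0,-0.5,0],0],[[0,-0.3,0],0],[[0,0,0],0]]'

```text
t: 12.2
ee_pos: [508.3, 192.7, 80.9]
orientation: [3.136, 0.049, -0.004]
ft_force: [-4.6, -0.7, 3.2]
width: 15.8
```

```bash
python3 -c "
from h import *
im=get_image('side');cv2.imwrite('pics/s5.png',cv2.resize(im[150:350,150:350,::-1],None,fx=3,fy=3,interpolation=cv2.INTER_CUBIC))
need(510.4,120.9,81,1.9)"
```

```text
t 12.25 pos [508.3 192.6  80.9] yaw 1.78 tilt [-0.002 -0.005 -1.   ] w 15.6 F [-4.46 -0.95  4.09] M [0.09 0.48 0.01]
shift cm now-axes [-0.01  7.17  0.03] turn -0.12
```

View pics/s5.png

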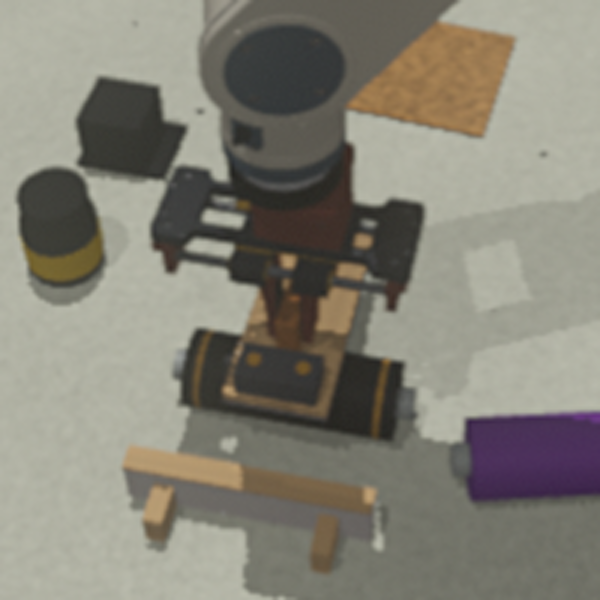

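Call:
arm_command --increments '[[[-0.05,-0.3,-0.06],0],[[-0.03,-0.5,0],0],[[-0.03,-0.5,0],0],[[0,-0.5,0],0],[[0,-0.5,0],0],[[0,-0.3,0],0],[[0,0,0],0]]'

```text
t: 12.95
ee_pos: [506.8, 220.8, 81.3]
orientation: [3.136, 0.049, -0.003]
ft_force: [-2.4, -0.4, 2.0]
width: 16.1
```

```bash
python3 -c "
from h import *
need(510.4,120.9,81,1.9)"
```

```text
t 12.95 pos [506.8 220.8  81.3] yaw 1.77 tilt [-0.002 -0.005 -1.   ] w 16.1 F [-2.39 -0.44  2.04] M [-0.13  0.25 -0.01]
shift cm now-axes [0.06 9.99 0.08] turn -0.13
```

Call:
arm_command --increments '[[[-0.03,-0.3,0],0],[[-0.03,-0.5,0],0],[[-0.03,-0.5,0],0],[[0,-0.5,0],0],[[0,-0.5,0],0],[[0,-0.3,0],0],[[0,0,0],0]]'

```text
t: 13.65
ee_pos: [505.4, 249.3, 81.6]
orientation: [3.136, 0.049, -0.001]
ft_force: [-1.8, 0.1, 2.3]
width: 15.6
```

```bash
python3 -c "
from h import *
im=get_image('side');cv2.imwrite('pics/s6.png',cv2.resize(im[150:350,150:350,::-1],None,fx=3,fy=3,interpolation=cv2.INTER_CUBIC))
need(510.4,120.9,81,1.9)"
```

```text
t 13.7 pos [505.5 249.1  81.6] yaw 1.77 tilt [-0.    -0.005 -1.   ] w 15.8 F [-2.49  0.44  3.93] M [-0.21  0.28 -0.1 ]
shift cm now-axes [ 0.1  12.83  0.12] turn -0.13
```

View pics/s6.png

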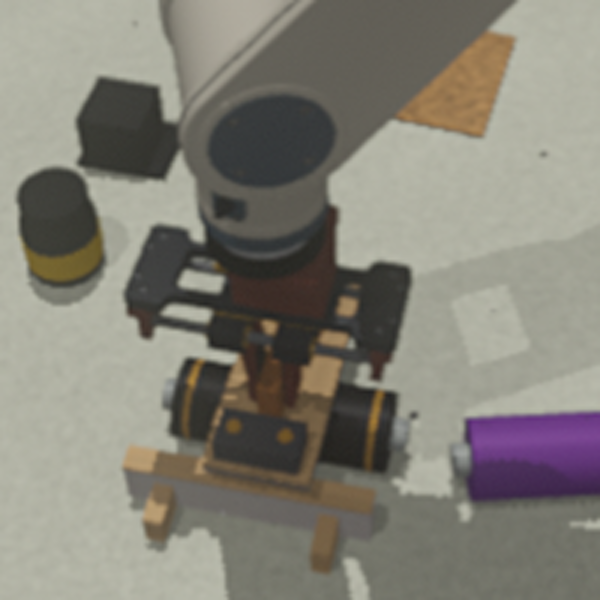

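The roller body is centred at crop (285,418), still parallel, and the board clears the fence top. Remaining: about 25 mm of roller travel, or about 50 mm of board travel.

Call:
arm_command --increments '[[[-0.03,-0.3,-0.03],0],[[-0.03,-0.5,0],0],[[0,-0.5,0],0],[[0,-0.5,0],0],[[0,-0.5,0],0],[[0,-0.3,0],0],[[0,0,0],0]]'

```text
t: 14.4
ee_pos: [504.2, 277.3, 81.9]
orientation: [3.136, 0.048, -0.0]
ft_force: [-1.8, -1.1, 3.1]
width: 15.9
```

```bash
python3 -c "
from h import *
need(510.4,120.9,81,1.9)"
```

```text
t 14.4 pos [504.2 277.3  81.9] yaw 1.76 tilt [-0.    -0.005 -1.   ] w 15.9 F [-1.76 -1.09  3.1 ] M [-0.37  0.29 -0.09]
shift cm now-axes [ 0.14 15.65  0.16] turn -0.14
```

Call:
arm_command --increments '[[[0,-0.2,-0.04],0],[[0,-0.3,0],0],[[0,-0.3,0],0],[[0,-0.3,0],0],[[0,-0.2,0],0],[[0,0,0],0]]'

```text
t: 15.0
ee_pos: [503.6, 291.2, 82.0]
orientation: [3.136, 0.048, -0.001]
ft_force: [-1.8, -0.7, 3.0]
width: 15.8
```

Call:
arm_command --increments '[[[0,-0.2,0],0],[[0,-0.2,0],0],[[0,-0.2,0],0],[[0,0,0],0]]'

```text
t: 15.4
ee_pos: [503.3, 297.6, 82.1]
orientation: [3.136, 0.048, -0.001]
ft_force: [-2.5, -0.5, 4.1]
width: 15.7
```

```bash
python3 -c "
from h import *
im=get_image('side');cv2.imwrite('pics/s7.png',cv2.resize(im[200:350,180:330,::-1],None,fx=4,fy=4,interpolation=cv2.INTER_CUBIC))
need(510.4,120.9,81,1.9)"
```

```text
t 15.45 pos [503.3 297.5  82.1] yaw 1.74 tilt [-0.001 -0.005 -1.   ] w 15.9 F [-2.52 -0.08  2.95] M [-0.41  0.29 -0.05]
shift cm now-axes [ 0.18 17.68  0.2 ] turn -0.16
```

View pics/s7.png

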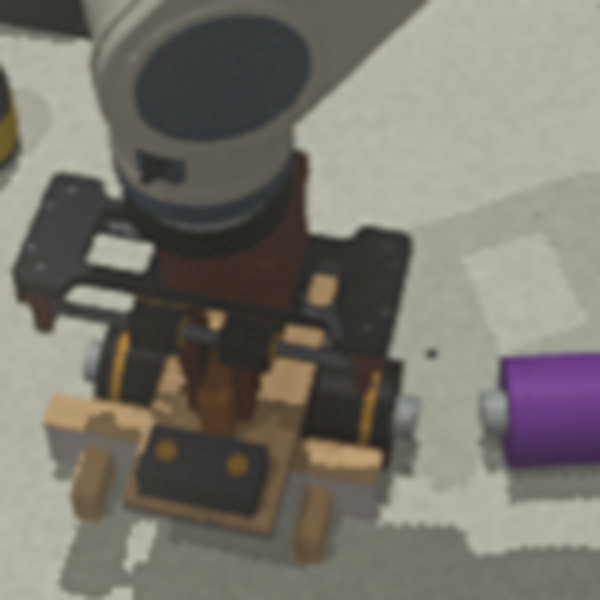

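The roller is almost at the fence, with only a few mm hidden behind the fence top. I'll creep until Fy shows the stop.

Call:
arm_command --increments '[[[0,-0.2,0],0],[[0,-0.15,0],0],[[0,0,0],0]]'

```text
t: 15.75
ee_pos: [503.3, 300.6, 81.9]
orientation: [3.135, 0.048, -0.001]
ft_force: [-1.9, 1.2, 4.3]
width: 15.8
```

Call:
arm_command --increments '[[[0,-0.15,0],0],[[0,-0.15,0],0],[[0,0,0],0]]'

```text
t: 16.05
ee_pos: [503.4, 303.1, 81.5]
orientation: [3.134, 0.048, -0.001]
ft_force: [-1.2, -0.7, 3.5]
width: 15.7
```

Call:
arm_command --increments '[[[0,-0.15,0],0],[[0,-0.15,0],0],[[0,0,0],0]]'

```text
t: 16.35
ee_pos: [503.5, 306.1, 81.4]
orientation: [3.134, 0.048, -0.001]
ft_force: [0.0, -2.0, 2.1]
width: 16.1
```

Call:
arm_command --increments '[[[0,-0.15,0],0],[[0,-0.1,0],0],[[0,0,0],0]]'

```text
t: 16.65
ee_pos: [503.4, 308.8, 81.2]
orientation: [3.133, 0.049, -0.001]
ft_force: [0.2, -3.5, 1.0]
width: 15.9
```

Call:
arm_command --increments '[[[0,-0.15,0],0],[[0,-0.1,0],0],[[0,0,0],0]]'

```text
t: 16.95
ee_pos: [503.4, 311.5, 81.1]
orientation: [3.133, 0.049, -0.001]
ft_force: [0.5, -2.4, 0.9]
width: 16.4
```

```bash
python3 -c "
from h import *
im=get_image('side');cv2.imwrite('pics/s8.png',cv2.resize(im[200:350,180:330,::-1],None,fx=4,fy=4,interpolation=cv2.INTER_CUBIC))
im=get_image('top');cv2.imwrite('pics/t8.png',cv2.resize(im[130:270,70:230,::-1],None,fx=4,fy=4,interpolation=cv2.INTER_CUBIC))
need(510.4,120.9,81,1.9)"
```

```text
t 17.05 pos [503.4 311.5  81.2] yaw 1.78 tilt [-0.    -0.008 -1.   ] w 15.8 F [-0.08 -2.31 -0.33] M [-0.75 -0.09  0.03]
shift cm now-axes [ 0.11 19.07  0.16] turn -0.12
```

View pics/s8.png

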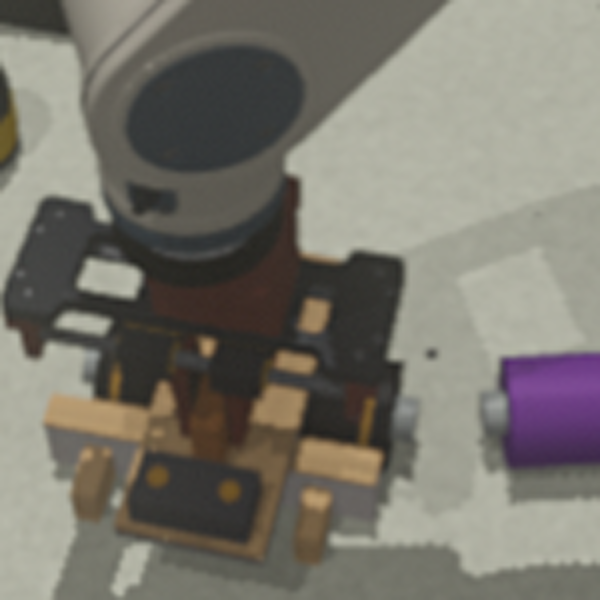

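View pics/t8.png

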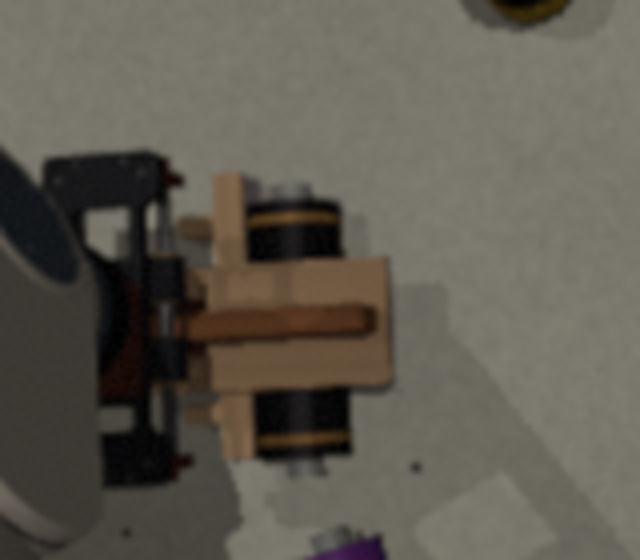

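Run:
```python
from h import *
c=lambda x,y:((x+.5)/4-.5+70,(y+.5)/4-.5+130)
O=np.array([516.9,197.2]);a=np.radians(1.86)
ex=np.array([np.cos(a),np.sin(a)]);ey=np.array([-ex[1],ex[0]])
def s(p,z): P=onz('top',p,z)[:2]-O;return np.array([P@ex,P@ey]).round(1)
for n,p in dict(tl=(247,205),tr=(341,207),bl=(257,455),br=(351,452),stubT=(292,183),stubB=(307,475)).items(): print(n,s(c(*p),30))
for p in ((217,175),(243,176),(255,460),(225,458)): print('fence',s(c(*p),42))
# board top rear corners z~72 
for p in ((387,257),(393,385)): print('board rear z72',onz('top',c(*p),72).round(1))
# board front bottom in side view, s8 (116,535),(265,562)
q=lambda x,y:((x+.5)/4-.5+180,(y+.5)/4-.5+200)
for z in (50,60,70): print(z,onz('side',q(116,535),z).round(1),onz('side',q(265,560),z).round(1))
b=np.radians(91.8);e=np.array([np.cos(b),np.sin(b)]);g=np.array([503.4,311.5]);print('expected front mid',g+60*e,'rear mid',g-120*e)
```

```text
tl [70.1 92.7]
tr [64.8 31.4]
bl [-88.3  91.7]
br [-89.4  31.2]
stubT [82.2 62.7]
stubB [-102.4   60. ]
fence [ 88.7 107.7]
fence [86.9 90.7]
fence [-91.1  89.1]
fence [-88.9 108.3]
board rear z72 [544.1 190.6  72. ]
board rear z72 [467.2 187.7  72. ]
50 [541.2 367.9  50. ] [465.3 362.2  50. ]
60 [538.6 372.6  60. ] [463.7 367.   60. ]
70 [536.  377.4  70. ] [462.  371.9  70. ]
expected front mid [501.51535446 371.47039362] rear mid [507.16929109 191.55921276]
```

The roller axis is at stop y≈61.4, x≈-10, and parallel, so it's against the fence. The board's front edge is at about 60 mm height, so it lies flat. Lifting straight off.

Call:
arm_command --increments '[[[0,0,-0.2],0],[[0,0,-0.4],0],[[0,0,-0.8],0],[[0,0,-1.5],0],[[0,0,-2],0],[[0,0,-1.5],0],[[0,0,0],0]]'

```text
t: 17.75
ee_pos: [502.3, 313.1, 149.0]
orientation: [3.135, 0.047, -0.004]
ft_force: [1.1, 0.7, -4.9]
width: 16.1
```

```bash
python3 -c "
from h import *
im=get_image('side');cv2.imwrite('pics/s9.png',cv2.resize(im[180:350,160:360,::-1],None,fx=4,fy=3.5,interpolation=cv2.INTER_CUBIC))
im=get_image('top');cv2.imwrite('pics/t9.png',cv2.resize(im[130:270,70:230,::-1],None,fx=4,fy=4,interpolation=cv2.INTER_CUBIC))
need(510.4,120.9,140,1.9)"
```

```text
t 17.85 pos [501.3 312.4 147. ] yaw 1.72 tilt [-0.005 -0.007 -1.   ] w 15.7 F [-0.31 -0.44 -5.91] M [-0.   -0.11  0.03]
shift cm now-axes [ 0.34 19.16  0.83] turn -0.18
```

View pics/s9.png

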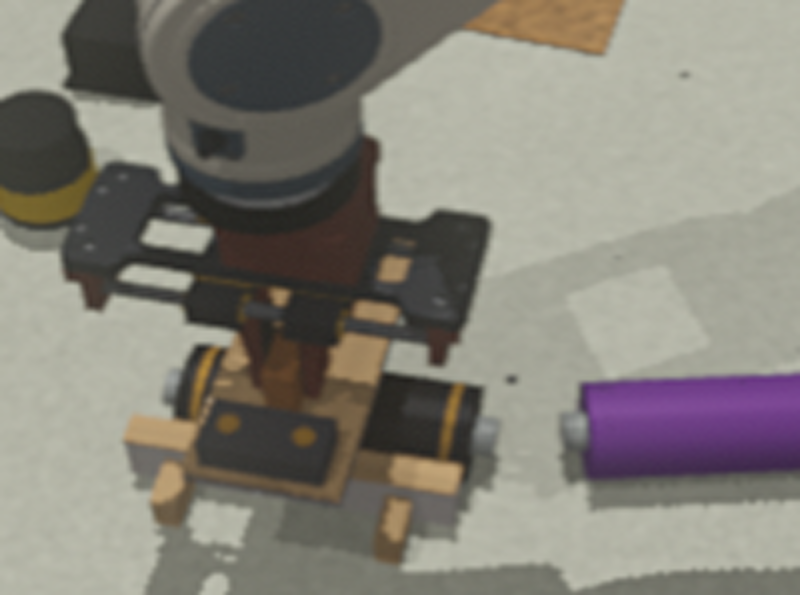

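View pics/t9.png

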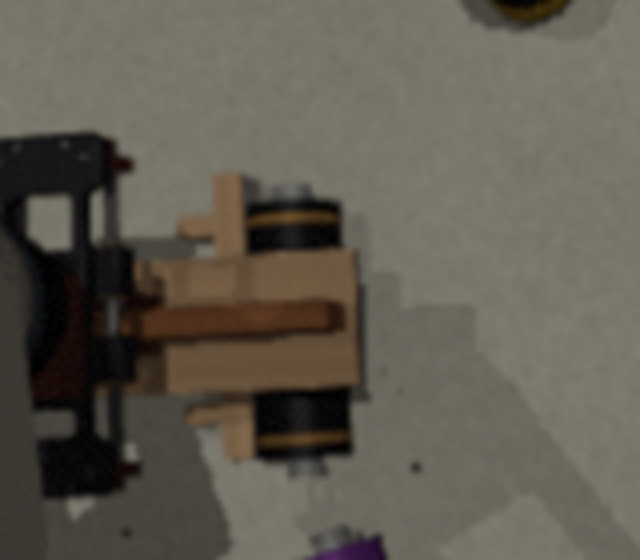

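The roller stayed against the fence: top crop shows the bands at (293,217) and (303,440) in unchanged places. Carrying the board back to the mat.

Call:
arm_command --increments '[[[0.2,1.5,0],0],[[0.4,3,0],0],[[0.4,4,0],0],[[0.4,4,0],0],[[0.4,4,0],0],[[0.4,4,0],0],[[0.4,4,0],0],[[0.4,4,0],0],[[0.4,4,0],0],[[0.4,4,0],0],[[0.4,4,0],0],[[0.4,4,0],0],[[0.2,3,0],0],[[0,1.5,0],0],[[0,0,0],0]]'

```text
t: 19.35
ee_pos: [554.8, -204.5, 138.8]
orientation: [3.133, 0.048, -0.038]
ft_force: [-0.0, 0.2, -5.2]
width: 15.7
```

Call:
arm_command --increments '[[[0,0,0],4],[[0,0,0],8],[[0,0,0],8],[[0,0,0],8],[[0,0,0],8],[[0,0,0],8],[[0,0,0],8],[[0,0,0],8],[[0,0,0],8],[[0,0,0],8],[[0,0,0],8],[[0,0,0],8],[[0,0,0],3],[[0,0,0],0],[[0,0,0],0]]'

```text
t: 20.85
ee_pos: [542.3, -184.8, 130.2]
orientation: [2.071, -2.319, -0.054]
ft_force: [0.9, 0.1, -5.6]
width: 15.8
```

```bash
python3 -c "
from h import *
need(564.8,-201.1,60,-93.35)"
```

```text
t 20.85 pos [ 542.3 -184.8  130.2] yaw -96.48 tilt [-0.047  0.005 -0.999] w 15.8 F [ 0.89  0.12 -5.64] M [-0.   -0.07  0.01]
shift cm now-axes [ 1.36 -2.74  6.9 ] turn -3.13
```

The fast swing left a 2.7° tool tilt. That's harmless on release, since the board settles flat. Moving over the mat and lowering gently.

Call:
arm_command --increments '[[[0.5,-1,1.5],-1.5],[[0.5,-1,2],-1.5],[[0.3,-0.7,1.5],0],[[0,0,1],0],[[0,0,0],0],[[0,0,0],0]]'

```text
t: 21.45
ee_pos: [565.0, -197.3, 67.1]
orientation: [2.145, -2.252, -0.058]
ft_force: [0.0, 0.9, -5.0]
width: 15.9
```

```bash
python3 -c "
from h import *
im=get_image('side');cv2.imwrite('pics/s10.png',cv2.resize(im[90:210,200:360,::-1],None,fx=5,fy=5,interpolation=cv2.INTER_CUBIC))
need(564.8,-201.1,30,-93.35)"
```

```text
t 21.5 pos [ 564.8 -197.2   67.1] yaw -92.78 tilt [-0.048  0.005 -0.999] w 15.7 F [ 0.09 -0.8  -3.94] M [ 0.08 -0.03  0.04]
shift cm now-axes [ 0.4  -0.2   3.71] turn 0.57
```

View pics/s10.png

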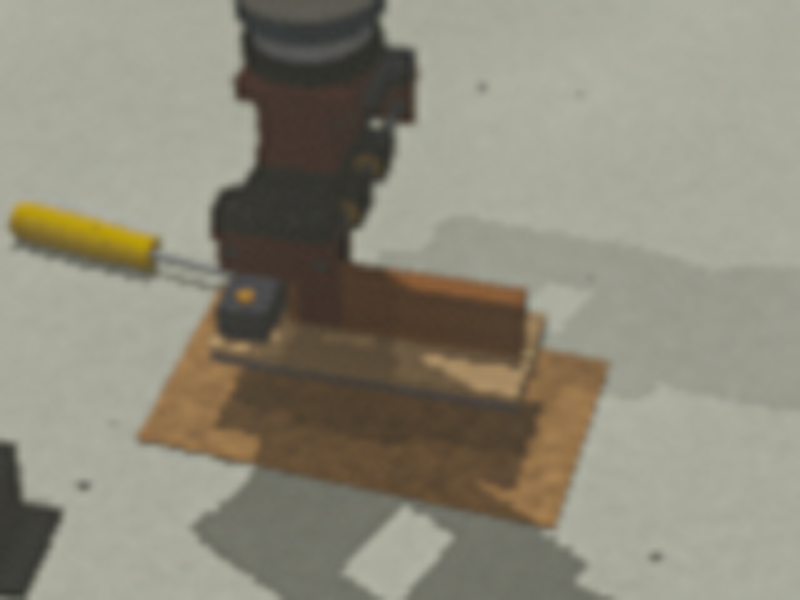

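The board is over its mat, weight end slightly low, and clear of the screwdriver tip. Lowering.

Call:
arm_command --increments '[[[0.2,-0.1,1],0.5],[[0.2,-0.1,1],0],[[0,0,0.8],0],[[0,0,0.4],0],[[0,0,0.2],0],[[0,0,0],0]]'

```text
t: 22.1
ee_pos: [565.3, -201.6, 31.6]
orientation: [2.135, -2.262, -0.055]
ft_force: [-0.9, -0.1, -5.0]
width: 15.6
```

Call:
arm_command --increments '[[[0,0,0.2],0],[[0,0,0],0]]'

```text
t: 22.3
ee_pos: [565.4, -201.6, 29.7]
orientation: [2.135, -2.262, -0.055]
ft_force: [-0.1, 0.1, -5.7]
width: 15.7
```

Call:
arm_command --increments '[[[0,0,0.2],0],[[0,0,0],0]]'

```text
t: 22.5
ee_pos: [565.6, -201.7, 27.9]
orientation: [2.136, -2.262, -0.053]
ft_force: [0.8, 0.2, -5.4]
width: 15.9
```

```bash
python3 -c "
from h import *
need(564.8,-201.1,25.4,-93.35)"
```

```text
t 22.5 pos [ 565.6 -201.7   27.9] yaw -93.3 tilt [-0.045  0.004 -0.999] w 15.9 F [ 0.77  0.2  -5.35] M [-0.   -0.04 -0.01]
shift cm now-axes [-0.06  0.08  0.26] turn 0.05
```

Call:
arm_command --increments '[[[0,0,0.15],0],[[0,0,0.1],0],[[0,0,0],0]]'

```text
t: 22.8
ee_pos: [565.5, -201.9, 26.7]
orientation: [2.136, -2.262, -0.053]
ft_force: [0.2, -0.5, -5.4]
width: 15.8
```

Call:
arm_command --increments '[[[0,0,0.1],0],[[0,0,0],0]]'

```text
t: 23.0
ee_pos: [565.6, -201.9, 26.1]
orientation: [2.136, -2.262, -0.052]
ft_force: [-0.4, -0.1, -3.5]
width: 15.6
```

Touching now. I'll press a little more so it sits down, then release.

Call:
arm_command --increments '[[[0,0,0.1],0],[[0,0,0],0]]'

```text
t: 23.2
ee_pos: [565.5, -201.9, 25.3]
orientation: [2.136, -2.262, -0.052]
ft_force: [-0.8, -0.1, -2.1]
width: 15.8
```

Call:
arm_command --increments '[[[0,0,0.1],0],[[0,0,0],0]]'

```text
t: 23.4
ee_pos: [565.8, -202.0, 25.3]
orientation: [2.136, -2.263, -0.051]
ft_force: [-0.1, -0.1, -5.0]
width: 15.8
```

Call:
arm_command --increments '[[[0,0,0],0],[[0,0,0],0],[[0,0,0],0],[[0,0,0],0],[[0,0,0],0],[[0,0,0],0],[[0,0,0],0],[[0,0,0],0],[[0,0,0],0],[[0,0,0],0]]' --gripper 1

```text
t: 24.4
ee_pos: [567.9, -202.6, 25.4]
orientation: [2.137, -2.264, -0.046]
ft_force: [0.2, -0.1, -0.1]
width: 87.4
```

```bash
python3 -c "
from h import *
need(564.8,-201.1,25.4,-93.35)"
```

```text
t 24.4 pos [ 567.9 -202.6   25.4] yaw -93.3 tilt [-0.04   0.002 -0.999] w 87.4 F [ 0.16 -0.12 -0.14] M [ 0.01 -0.03  0.05]
shift cm now-axes [-0.13  0.32  0.01] turn 0.05
```

Call:
arm_command --increments '[[[0,0,-1],0],[[0,0,-2],0],[[0,0,-3],0],[[0,0,-3],0],[[0,0,-3],0],[[1,0,-2],0],[[3,1,0],0],[[4,1,0],0],[[4,1,0],0],[[4,1,0],0],[[4,1,0],0],[[4,1,0],0],[[3,1,0],0],[[1,0,0],0],[[0,0,0],0]]'

```text
t: 25.9
ee_pos: [486.8, -488.8, 186.7]
orientation: [2.142, -2.262, -0.031]
ft_force: [-0.4, 1.0, -0.2]
width: 87.6
```

```bash
python3 -c "
from h import *
for n in ('side','top'):
    im=get_image(n);cv2.imwrite(f'pics/{n}11.png',im[:,:,::-1])
t=cv2.imread('pics/top11.png')
cv2.imwrite('pics/c11a.png',cv2.resize(t[140:250,280:380],None,fx=5,fy=5,interpolation=cv2.INTER_CUBIC))
cv2.imwrite('pics/c11b.png',cv2.resize(t[130:260,100:240],None,fx=5,fy=4.5,interpolation=cv2.INTER_CUBIC))
"
```

```text
(no output)
```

View pics/c11a.png

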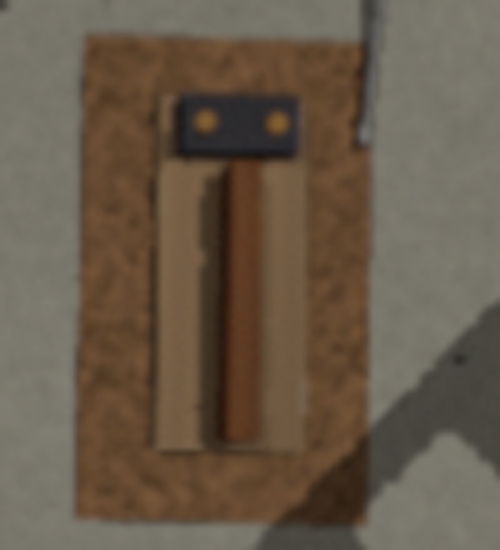

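View pics/c11b.png

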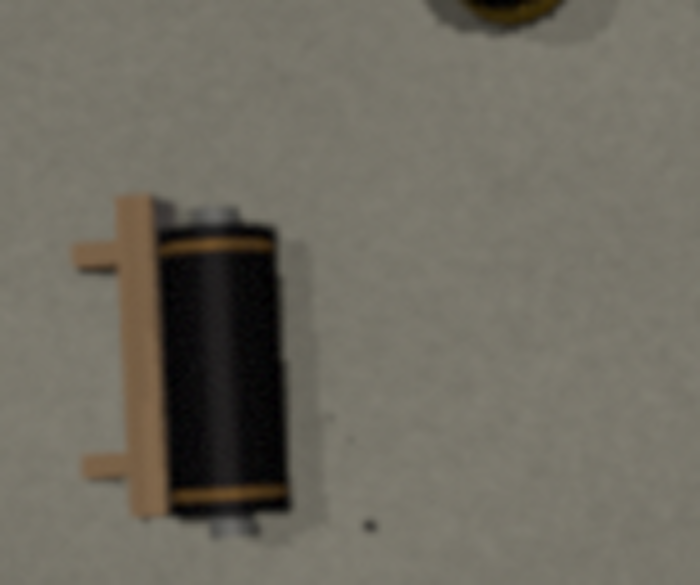

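View pics/side11.png

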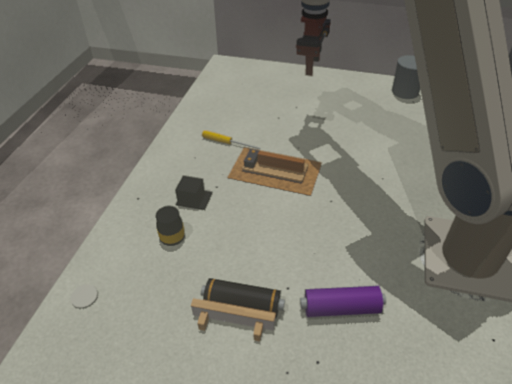

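The board lies flat near the mat's centre: board corners (157,95)–(303,450), mat corners (85,36)–(366,525). The roller is snug along the fence (body from (160,230) to (290,512)), and the jar, box and screwdriver are where they were. One last numeric check, then I'll hand in.

Run:
```python
from h import *
c1=lambda x,y:((x+.5)/5-.5+100,(y+.5)/4.5-.5+130)
c2=lambda x,y:((x+.5)/5-.5+280,(y+.5)/5-.5+140)
O=np.array([516.9,197.2]);a=np.radians(1.86);ex=np.array([np.cos(a),np.sin(a)]);ey=np.array([-ex[1],ex[0]])
P=np.array([onz('top',c1(*p),30)[:2]-O for p in((215,206),(234,538))]);P=np.c_[P@ex,P@ey];print('stub ends in stop frame',P.round(1),'angle',(P[0]-P[1])[1]/(P[0]-P[1])[0])
P=np.array([onz('top',c1(*p),30)[:2]-O for p in((160,230),(274,228),(288,508),(170,515))]);print('body mean',(np.c_[P@ex,P@ey]).mean(0))
b=np.array([onz('top',c2(*p),16) for p in((157,95),(302,98),(302,450),(153,450))]).mean(0)
print('board centre - mat',b[:2]-[534.8,-199.4])
t0=cv2.imread('pics/top0.png').astype(int);t1=cv2.imread('pics/top11.png').astype(int)
for n,(x0,x1,y0,y1) in dict(jar=(180,220,100,140),box=(238,275,100,145),driver=(345,370,90,170)).items(): print(n,abs(t0-t1)[y0:y1,x0:x1].mean())
close_job()
```

```text
stub ends in stop frame [[  82.2   62.8]
 [-104.3   60. ]] angle 0.014878532622869488
body mean [-10.24869502  62.17777257]
board centre - mat [2.30608415 0.4329055 ]
jar 3.59375
box 3.137937937937938
driver 4.381333333333333
the job is handed in; nothing more can be done
```

The roller now rests along the white fence and the board is back flat, felt down, on its mat. The job was handed in with about 26 of the 72 seconds used; no verdict was reported.

**What I did**
- I gripped the rib about 30 mm from the board's middle towards the weight. The board hung level and the wrist moment was near zero.
- I turned the board across the roller and rolled it about 90 mm in one stroke, pressing with about 3 to 9 N. The board stayed flat at about 60 mm height.
- I lifted the board straight off and carried it back.

**Last checks from the pictures**
- **Roller:** its axis is about 61 to 62 mm from the fence origin, against 61 mm when touching. It is parallel to 0.015 rad, and its middle is about 10 mm off the fence's middle.
- **Board:** it lies about 2 mm from the mat's centre.
- **Jar, black box and screwdriver:** they look unmoved in the picture comparison.

**What was off**
- **Tool tilt:** the fast return swing left the tool tilted about 2.7°. The board still looks flat on the mat after release.
- **Push past contact:** I pushed the board a few millimetres further after the roller touched the fence. Only about 3.5 N showed sideways at the wrist, well below the 25 N limit.

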